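# Blot a notched glass slide and present its label to the reader

## Robot

A 6-joint arm with a two-finger parallel gripper is mounted at the origin on the work surface. World frame = base frame: x ahead of the robot, y to its left, z up, the work surface at z = 0. Lengths are in m, angles in rad, forces in N, time in s.
With the tool pointing down it reaches from about 0.4 to 0.825 m from the base axis. Payload 7 kg.
Tool frame: the origin (TCP) lies on the centre line of the jaws, within the pads' length; the fingertips stand 22 mm ahead of it and the grasp point (between the pads) lies 3 mm ahead of it; z points along the fingers, y is the direction in which the jaws open and shut (so a half turn about z gives the same grasp; the last joint's range is limited). The gripper opens to 88 mm and grips with 3 to 60 N. Pads are 19 mm wide; open, the fingers measure 130 mm over their backs; the gripper's body (78 mm by 193 mm) begins 47 mm behind the grasp point.
Start: joints at [-1.013, 0.359, 0.012, 0, -1.224, -0.288], TCP at [0.18, -0.651, 0.212] pointing down, gripper open.
Joint ranges: [-3.07, 3.07], [-1.43, 2.12], [-1.02, 1.25], [-3.03, 1.67], [-3.05, -0], [-3.03, 3.03]. Speed limits (rad/s): [2.39, 2.39, 3.01, 3.14, 3.14, 3.14].

## Interface

Orientations are given as [roll, pitch, yaw] about the fixed x, y, z axes, in that order (R = Rz(yaw) Ry(pitch) Rx(roll)).
In Python, from station import arm gives the robot as it stands. The module is installed in compiled form; this text tells all that it offers.
- The arm moves only by the tool arm_command, never from a script. Its argument "motion" is a list of rows, each a list of 3 entries, a list of its own where there are three numbers: the shift along the tool's x, y, z in mm, then the turn, a rotation vector about the tool's x, y, z in degrees, then the opening, from 0 (shut) to 1 (fully open). In form: [[[tx, ty, tz], [wx, wy, wz], grip], ...]. A call has 1 to 20 rows; each row shifts and turns the commanded pose from where the row before left it, along the tool's axes as they then stand; what a row does not reach is not made up. A row lasts 1/12 s, in which the tool goes at most 41.7 mm and 7.16 degrees, less where a joint would pass 70% of its speed; a pose out of reach is approached as far as the arm can. A call is refused whole if a number of a shift passes 41.7 or a number of a turn 7.16, either way. A call with a gripper value outside its range is refused whole. The fingers move at their own pace and stop on an object; "newtons" is the grip in N (left out, the last holds). Time passes only in rows, so rows that do not move let the fingers close. It gives the time, the measured TCP pose, the force and the opening at its end, in the units of the state.
- arm.get_state(): the state, without advancing time (a new reading comes with each control period).
- arm.grab_frame(name): name is "scene" or "side" or "wrist"; returns the picture (420x560x3 uint8, red, green, blue); there is no depth.
- arm.camera_info(name): a dict with "fov_y" (degrees; the focal length in pixels is half the picture's height over the tangent of half this angle, whatever the lens; pixels are square), "cx", "cy" (the principal point, pixels), "view" (4x4, takes a point from world to camera coordinates); the wrist camera has in their place "tool_from_camera" (4x4, takes a point from camera to tool coordinates, whose origin is the TCP and whose axes are the flange's). Camera axes: x right, y down, z forward; pixel columns grow to the right and rows downward; lengths in m; the calibration is good to about 2 mm. The wrist camera is an equidistant fisheye: a pixel r from the principal point sees the ray r / f radians off the axis. A picture is of the moment at which its call begins: read the wrist's pose just before it. camera_info takes no time and is no camera call.
- arm.job_done(): hands the job in, once; it reports no verdict.
The state is a dict: "t": time; "q": joint angles; "qd": joint speeds; "joint_efforts": joint torques, N m; "eef_pos": TCP position; "ee_rot": TCP orientation; "force": force on the tool from outside, world axes, zero at the start; "moment": the same for the moment, N m; "width": finger opening in m.
Only numpy, scipy, OpenCV 4.12 (cv2) and the standard library are available. Lean on these libraries where they do the work, as an engineer would, in place of code of your own. Each camera call takes 0.05 s, during which the arm holds its last target. There are 200 camera calls.

## Task

Take the large notched glass slide from its blue slot stand by its clear part and, keeping it upright, draw its lower long edge lengthwise along the sprung cork blotting pad, from the orange end to the far end, with a light steady pressure that keeps the pad about half-way sunk and never right down. Then present the slide to the label reader and finish while still holding it there: frosted label face turned up towards the lens at a 45 degree slant, long edge level and square to the reader, the middle of the frosted end about 15 cm above the cross on the reader's base, and no fingers over the frosting. Leave the other things on the bench where they are.

Things in the scene. Friction and masses are not known exactly. Their poses are not given: they have to be found in the camera images.
- slide_center (a point): Centre of the slide: loose pale blue-green glass plate 8 mm thick, 110 mm long, 60 mm tall, about 130 g, standing on a long edge in the stand, that edge 8 mm above the bench. x: through its thickness, out of the label face; y: along its length to the frosted end; z: up its height. The top corner of the frosted end has a 12 x 12 mm square notch: facing the label, it is top right.
- slide_label (a point): Middle of the frosted area (last 35 mm of the slide's length, white with blue lines on the label face only, the rest is clear): on the label face, 37.5 mm from the slide's centre towards the notched end, half-way up, 4 mm out on the label side. Axes as slide_center.
- slide_clear_end (a point): Middle of the slide's clear end edge, 55 mm from its centre, away from the notch. Axes as slide_center.
- stand: Fixed blue slot stand, 60 x 130 mm, 26 mm high; the slot along its y is 9.5 mm wide, 18 mm deep (floor 8 mm above the bench) and holds the slide's lower edge; the slide pulls straight up and out. Origin: centre of its underside. May face any way.
- blotter: Fixed blotting bar: 70 x 210 mm steel base, low aluminium frame 24 mm high (60 x 206 mm) and in it a sprung cork pad 42 mm wide, 190 mm long, its top 40 mm above the bench when free. Origin: centre of its underside; y runs along the pad; the -y end is the orange end, the +y end is plain.
- pad_top (a point): Centre of the pad's top face when free, 40 mm above the bench; axes as the blotter. It does not sink with the pad.
- pad (a joint): How far the cork pad is pressed down (m): 0 free, 0.014 right down on its stop. It starts to sink at about 1.4 N and needs 0.3 N more per mm (about 3.5 N half-way).
- reader: Fixed label reader, standing across the bench. Cream base 110 mm wide, 6 mm high, from 60 mm before to 210 mm beyond the origin along x; a white cross on a black square marks the origin. 190 mm beyond it a post 330 mm tall carries a head with a round black lens, 0.12 m beyond the cross and 0.27 m up, looking back and down at 45 degrees. x: from cross to post, y: left of x, z up.
- reading_point (a point): Point 150 mm above the cross, in empty air on the lens's line of sight, where the middle of the label belongs; axes as the reader. With the label facing the lens and the notched long edge uppermost, the frosted end is towards +y of the reader and the clear end towards -y.
- wash_bottle: Bystander: white wash bottle with white cap, 60 mm across, 150 mm tall. Origin: centre of its underside.
- teal_jar: Bystander: small white jar with a teal cap, 52 mm across, 65 mm tall. Origin: centre of its underside.
- beaker: Bystander: empty glass beaker, 70 mm across, 90 mm tall. Origin: centre of its underside.
- marker: Bystander: green marker pen with a red cap, lying, 120 mm long. Origin: centre of its underside.
- spare_slide: Bystander: spare clear glass slide without notch or frosting, lying flat, 110 x 60 x 8 mm. Origin: centre of its underside.
- dish: Bystander: white weighing dish, 84 mm across, 18 mm high. Origin: centre of its underside.
Mind the look-alikes: they are no part of the job. What is shaped like the part that bears slide_center but pink or yellow is not meant.

How it is judged:
By the outcome, as a careful person would: the job done as asked, in the order asked, and still so for the second after the job is handed in, while the arm keeps its last pose, push and grip.
It also fails if it takes over 56 s, if anything falls off the work surface, if the arm or the gripper's body presses on something with over 40 N, if the wrist force passes 120 N, or if a joint passes its speed limit or range.

## Working session

There is one attempt and no reset: what is moved stays moved. The work goes in short steps, Python scripts to look and compute and a tool call to move; the robot and the scene stay as the last step left them, time stands still between calls to the robot, and variables do not carry over. Pictures are saved under pics/ and viewed, on a budget of 10 in all, crops included, one or two more only if the job needs it, and the job is handed in when it is done.

Besides the shell and the picture viewer there is one more tool, called after ">>>" as name([rows], argument=value, ...), one row to a line, values as JSON. arm_command: Moves the arm, as the interface text tells. Its arguments: {"type":"object","properties":{"motion":{"type":"array","items":{"type":"array"}},"newtons":{"type":"number"}},"required":["motion"]}

```bash
mkdir -p pics; python3 - <<'E'
from station import arm
import cv2,numpy as np
print(arm.get_state())
for n in ["scene","side","wrist"]:
    print(n,arm.camera_info(n))
    cv2.imwrite(f"pics/{n}0.png",cv2.resize(arm.grab_frame(n)[:,:,::-1],(800,600),interpolation=cv2.INTER_CUBIC))
E
```

```text
{'t': 0.0, 'q': array([-1.01295112e+00,  3.59369786e-01,  1.10713464e-02, -3.53591709e-04,
       -1.22408857e+00, -2.88120190e-01]), 'qd': array([ 9.31113033e-04,  1.07829567e-03,  4.62966380e-04, -1.49155392e-03,
       -6.67233241e-05, -9.71108828e-04]), 'joint_efforts': array([-2.72672478e-04, -5.82712984e+01,  2.93045300e+01,  6.99709922e+00,
        6.59348574e-03, -1.61590774e-04]), 'eef_pos': array([ 0.17971853, -0.65011057,  0.21063857]), 'ee_rot': array([ 3.13997308e+00, -1.33339256e-04, -2.87198794e+00]), 'force': array([-0.02111985, -0.8203618 , -0.48900693]), 'moment': array([ 0.06074973,  0.03252029, -0.03283869]), 'width': 0.08763060130264153}
scene {'fov_y': 51.5618328376287, 'cx': 281.0927711574597, 'cy': 210.30343114819215, 'view': array([[ 0.76826878,  0.63983328, -0.01940253, -0.35933919],
       [ 0.41657633, -0.52275123, -0.74377101, -0.12638066],
       [-0.48603214,  0.56333341, -0.66815285,  1.61058111],
       [ 0.        ,  0.        ,  0.        ,  1.        ]])}
side {'fov_y': 45.830152238955755, 'cx': 275.4620996876488, 'cy': 209.42069501290317, 'view': array([[-0.99691673, -0.07656334, -0.01717793,  0.50017743],
       [-0.0491694 ,  0.78015047, -0.62365664,  0.1003438 ],
       [ 0.0611506 , -0.62088912, -0.78150963,  1.42928095],
       [ 0.        ,  0.        ,  0.        ,  1.        ]])}
wrist {'fov_y': 65.70646984690485, 'cx': 277.204276403542, 'cy': 209.48931307305025, 'tool_from_camera': array([[ 2.94325884e-04, -9.57971464e-01, -2.86863360e-01,
         7.70315449e-02],
       [ 9.99997974e-01, -2.89236913e-04,  1.99191000e-03,
         8.51250049e-04],
       [-1.99116441e-03, -2.86863365e-01,  9.57969438e-01,
        -1.73780597e-01],
       [ 0.00000000e+00,  0.00000000e+00,  0.00000000e+00,
         1.00000000e+00]])}
```

View pics/scene0.png

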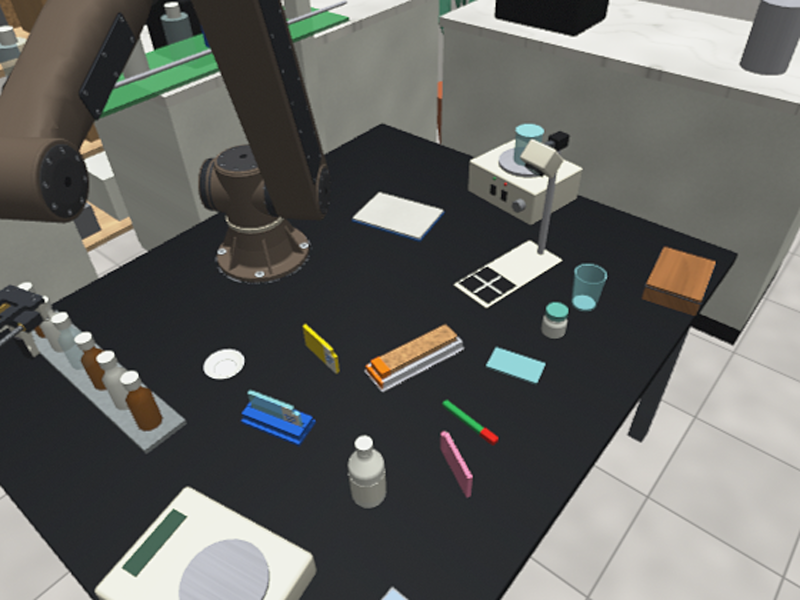

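View pics/side0.png

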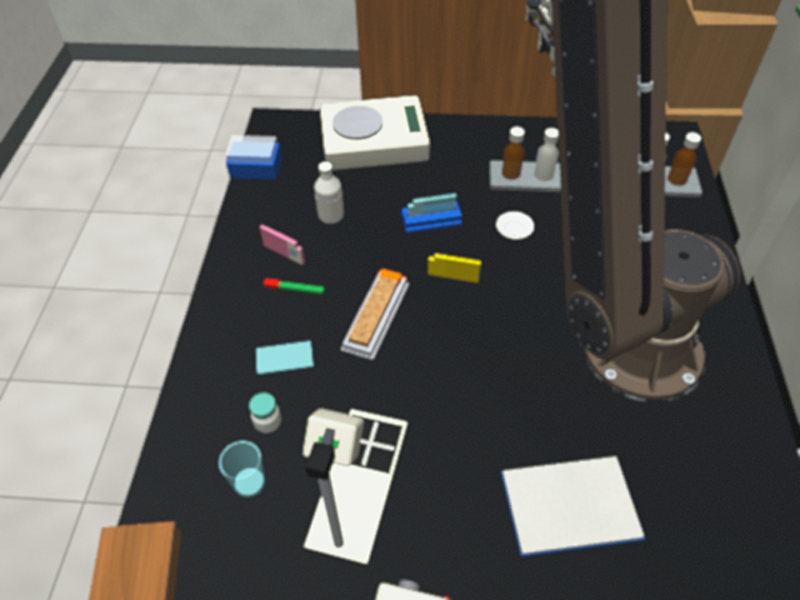

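```bash
cat > h.py <<'E'
import numpy as np, cv2
from station import arm
from scipy.spatial.transform import Rotation as Ro
def pose(s=None):
    s=s or arm.get_state(); T=np.eye(4); T[:3,:3]=Ro.from_euler('xyz',s['ee_rot']).as_matrix(); T[:3,3]=s['eef_pos']; return T
def ray(name,u,v,T=None):
    c=arm.camera_info(name); f=210/np.tan(np.radians(c['fov_y']/2)); x,y=(u-c['cx'])/f,(v-c['cy'])/f
    if name=='wrist':
        r=np.hypot(x,y); d=np.array([np.sin(r)*x/r,np.sin(r)*y/r,np.cos(r)]); M=T@c['tool_from_camera']
    else: d=np.array([x,y,1]); M=np.linalg.inv(c['view'])
    return M[:3,3],M[:3,:3]@d
def at(name,u,v,z,T=None):
    o,d=ray(name,u,v,T); return o+d*(z-o[2])/d[2]
def proj(name,p,T=None):
    c=arm.camera_info(name); f=210/np.tan(np.radians(c['fov_y']/2))
    V=np.linalg.inv(T@c['tool_from_camera']) if name=='wrist' else c['view']
    q=V[:3,:3]@np.asarray(p)+V[:3,3]
    if name=='wrist':
        h=np.hypot(q[0],q[1]); k=np.arctan2(h,q[2])/h
    else: k=1/q[2]
    return np.array([c['cx']+f*q[0]*k,c['cy']+f*q[1]*k])
E
python3 - <<'E'
from h import *
a=arm.grab_frame("side")[:,:,::-1]; b=arm.grab_frame("scene")[:,:,::-1]
R=lambda i,s:cv2.resize(i,None,fx=s,fy=s,interpolation=cv2.INTER_CUBIC)
o=np.zeros((600,800,3),np.uint8)
def put(i,x,y): o[y:y+i.shape[0],x:x+i.shape[1]]=i
put(R(a[125:265,235:335],4),0,0); put(R(a[280:400,205:300],4),405,0)
put(R(b[265:293,160:230],5)[:115],405,485)
cv2.imwrite("pics/comp.png",o)
E
```

```text
(no output)
```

View pics/comp.png

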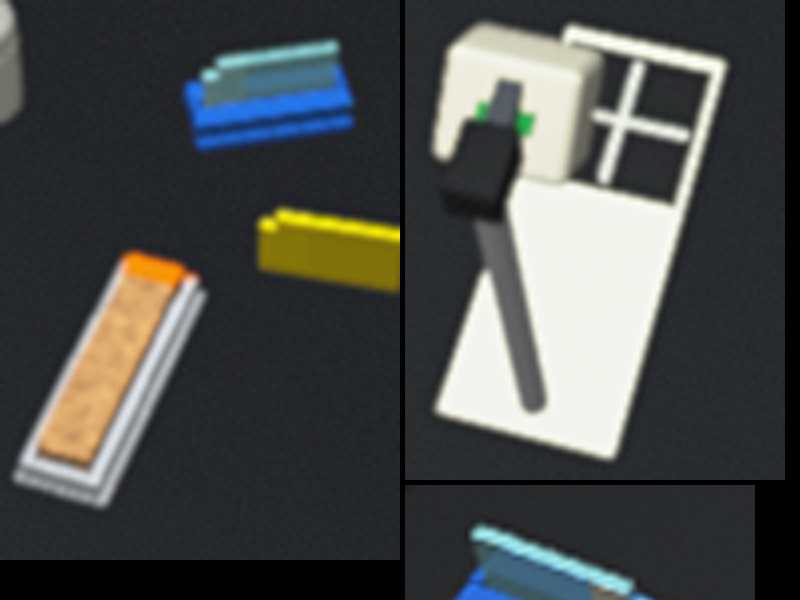

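```bash
python3 - <<'E'
from h import *
A=lambda x,y,z:at("side",235+x/4-.4,125+y/4-.4,z)
B=lambda x,y,z:at("side",205+(x-405)/4-.4,280+y/4-.4,z)
def sh(n,p,q): d=q-p; print(n,p.round(4),q.round(4),"len",np.linalg.norm(d).round(4),"ang",np.degrees(np.arctan2(d[1],d[0])).round(2))
sh("stand bottom near R->L",A(353,129,0),A(198,151,0))
sh("stand top near",A(353,116,.026),A(192,136,.026)) 
sh("slide top centre",A(338,46,.068),A(203,72,.056))
sh("blot base R side orange->far",A(207,293,.006),A(107,507,.006))
sh("blot base far L->R",A(14,482,.006),A(107,507,.006))
sh("pad R orange->far",A(178,290,.04),A(90,468,.04))
sh("pad L",A(122,270,.04),A(37,457,.04))
sh("reader right side",B(725,63,.006),B(613,460,.006))
sh("reader post end",B(613,460,.006),B(435,412,.006))
print("cross",B(627,122,.006))
s=arm.get_state();print(s['t'])
E
```

```text
stand bottom near R->L [ 0.3685 -0.3301  0.    ] [ 0.4959 -0.297   0.    ] len 0.1315 ang 14.57
stand top near [ 0.3698 -0.3193  0.026 ] [ 0.5001 -0.2886  0.026 ] len 0.1338 ang 13.26
slide top centre [ 0.3851 -0.3567  0.068 ] [ 0.4939 -0.3324  0.056 ] len 0.1121 ang 12.58
blot base R side orange->far [ 0.4785 -0.1397  0.006 ] [0.5372 0.0634 0.006 ] len 0.2114 ang 73.89
blot base far L->R [0.6062 0.0463 0.006 ] [0.5372 0.0634 0.006 ] len 0.0711 ang 166.04
pad R orange->far [ 0.4987 -0.1129  0.04  ] [0.5487 0.054  0.04  ] len 0.1742 ang 73.31
pad L [ 0.5427 -0.13    0.04  ] [0.5871 0.047  0.04  ] len 0.1825 ang 75.91
reader right side [0.4618 0.1999 0.006 ] [0.5103 0.4658 0.006 ] len 0.2703 ang 79.66
reader post end [0.5103 0.4658 0.006 ] [0.6192 0.4452 0.006 ] len 0.1108 ang -10.7
cross [0.52301949 0.24759022 0.006     ]
0.25
```

>>> arm_command([
  [[-10,7.5,0],[0,0,0],1],
  [[-20,15,0],[0,0,0],1],
  [[-20,15,0],[0,0,0],1],
  [[-20,15,0],[0,0,0],1],
  [[-20,15,0],[0,0,0],1],
  [[-20,15,0],[0,0,0],1],
  [[-20,15,0],[0,0,0],1],
  [[-20,15,0],[0,0,0],1],
  [[-20,15,0],[0,0,0],1],
  [[-20,15,0],[0,0,0],1],
  [[-20,15,0],[0,0,0],1],
  [[-20,15,0],[0,0,0],1],
  [[-20,15,0],[0,0,0],1],
  [[-20,15,0],[0,0,0],1],
  [[-20,15,0],[0,0,0],1],
  [[-20,14,0],[0,0,0],1],
  [[0,0,0],[0,0,0],1],
  [[0,0,0],[0,0,0],1],
])

```text
t: 1.75
eef_pos: [0.4176, -0.3435, 0.2117]
ee_rot: [-3.142, 0.0, -2.869]
force: [0.5, -0.7, 0.6]
width: 0.0878
```

```bash
python3 - <<'E'
from h import *
s=arm.get_state(); print({k:np.round(v,4) for k,v in s.items()})
T=pose(s); np.save("T1.npy",T)
cv2.imwrite("pics/w1.png",cv2.resize(arm.grab_frame("wrist")[:,:,::-1],(800,600),interpolation=cv2.INTER_CUBIC))
E
```

```text
{'t': np.float64(1.75), 'q': array([-3.2580e-01,  1.3780e-01, -2.8440e-01, -1.0000e-04, -1.1483e+00,
       -9.7270e-01]), 'qd': array([-0.0355,  0.0035, -0.0003,  0.002 , -0.0033,  0.0137]), 'joint_efforts': array([ 9.26400e-01, -3.96676e+01,  2.84909e+01,  6.72990e+00,
        6.40000e-03, -2.17000e-01]), 'eef_pos': array([ 0.4176, -0.3435,  0.2117]), 'ee_rot': array([-3.1415e+00,  3.0000e-04, -2.8694e+00]), 'force': array([ 0.4604, -0.6658,  0.6309]), 'moment': array([0.0018, 0.0242, 0.0209]), 'width': np.float64(0.0878)}
```

View pics/w1.png

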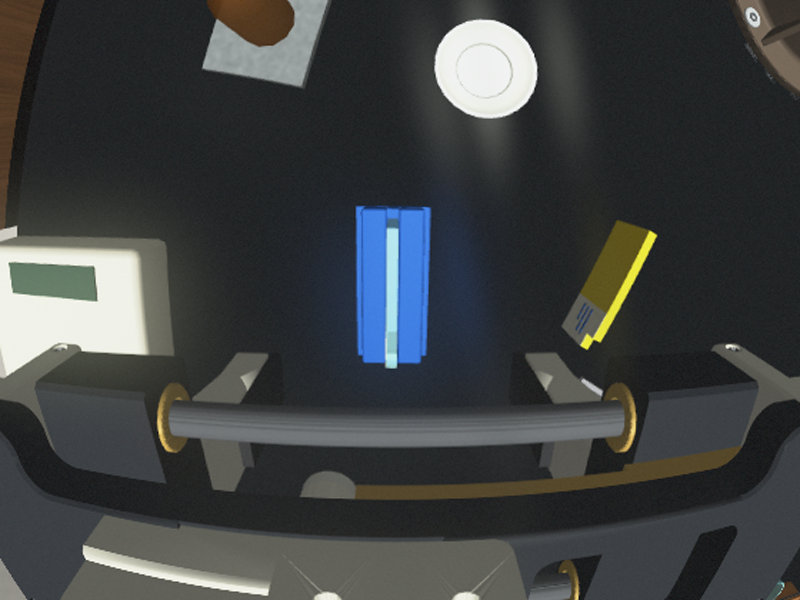

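```bash
python3 - <<'E'
from h import *
T=np.load("T1.npy"); k=.7
a=at("wrist",391.5*k,228*k,.068,T); b=at("wrist",391*k,333*k,.068,T); c=at("wrist",391*k,367*k,.056,T)
print(a,b,c); d=c-a; print(np.linalg.norm(d[:2]),np.degrees(np.arctan2(d[1],d[0])))
for (u,v,z) in [(357,207,.02),(357,354,.02),(430,208,.02),(426,356,.02)]: print(at("wrist",u*k,v*k,z,T))
d=d[:2]/np.linalg.norm(d[:2]); cen=(a[:2]+c[:2])/2; g=cen-.022*d
print("cen",cen,"grasp",g)
Rt=T[:3,:3]; print("tool delta mm",1000*Rt.T@(np.r_[g,.056]-T[:3,3]))
E
```

```text
[ 0.38623437 -0.35395571  0.068     ] [ 0.46039752 -0.33381165  0.068     ] [ 0.49225901 -0.32514004  0.056     ]
0.10987068571821208 15.204738531994495
[ 0.38375183 -0.38319045  0.02      ]
[ 0.50463096 -0.3522779   0.02      ]
[ 0.36911365 -0.32766685  0.02      ]
[ 0.49050884 -0.29477631  0.02      ]
cen [ 0.43924669 -0.33954788] grasp [ 0.4180168  -0.34531779]
tool delta mm [  0.16227533  -1.82675074 155.66728553]
```

>>> arm_command([
  [[0,-2.5,10],[0,0,0.5],1],
  [[0,0,20],[0,0,0],1],
  [[0,0,20],[0,0,0],1],
  [[0,0,20],[0,0,0],1],
  [[0,0,20],[0,0,0],1],
  [[0,0,20],[0,0,0],1],
  [[0,0,20],[0,0,0],1],
  [[0,0,15],[0,0,0],1],
  [[0,0,10],[0,0,0],1],
  [[0,0,0],[0,0,0],0.4],
  [[0,0,0],[0,0,0],0.4],
  [[0,0,0],[0,0,0],0.4],
  [[0,0,0],[0,0,0],0.0],
  [[0,0,0],[0,0,0],0.0],
  [[0,0,0],[0,0,0],0.0],
  [[0,0,0],[0,0,0],0.0],
  [[0,0,0],[0,0,0],0.0],
  [[0,0,0],[0,0,0],0.0],
], newtons=5)

```text
t: 3.3
eef_pos: [0.4177, -0.3472, 0.0567]
ee_rot: [-3.141, 0.0, -2.88]
force: [-0.0, -1.2, -0.3]
width: 0.0334
```

```bash
python3 - <<'E'
from h import *
s=arm.get_state(); print({k:np.round(v,4) for k,v in s.items()})
E
```

```text
{'t': np.float64(3.3), 'q': array([-0.3326,  0.2979, -0.4762,  0.    , -0.7963, -0.9771]), 'qd': array([-0.0003,  0.0006,  0.0004,  0.0004,  0.0004,  0.0014]), 'joint_efforts': array([-6.10000e-03, -4.65089e+01,  2.22683e+01,  5.31990e+00,
       -4.48000e-02, -1.00000e-04]), 'eef_pos': array([ 0.4177, -0.3472,  0.0567]), 'ee_rot': array([-3.1414e+00,  3.0000e-04, -2.8804e+00]), 'force': array([-0.0432, -1.2438, -0.3371]), 'moment': array([ 0.0232, -0.0357,  0.0063]), 'width': np.float64(0.0334)}
```

>>> arm_command([
  [[0,0,0],[0,0,0],0.0],
  [[0,0,0],[0,0,0],0.0],
  [[0,0,0],[0,0,0],0.0],
  [[0,0,0],[0,0,0],0.0],
  [[0,0,0],[0,0,0],0.0],
  [[0,0,0],[0,0,0],0.0],
  [[0,0,0],[0,0,0],0.0],
  [[0,0,0],[0,0,0],0.0],
], newtons=5)

```text
t: 3.97
eef_pos: [0.4176, -0.3472, 0.0565]
ee_rot: [3.142, -0.0, -2.881]
force: [-0.5, 0.5, -0.9]
width: 0.0004
```

```bash
python3 - <<'E'
from h import *
for i in range(1):
    s=arm.get_state(); print({k:np.round(s[k],4) for k in ('t','eef_pos','ee_rot','force','moment','width')})
E
```

```text
{'t': np.float64(3.9667), 'eef_pos': array([ 0.4176, -0.3472,  0.0565]), 'ee_rot': array([ 3.1416, -0.    , -2.8805]), 'force': array([-0.4837,  0.523 , -0.8729]), 'moment': array([-0.0239, -0.0184, -0.0218]), 'width': np.float64(0.0004)}
```

```bash
python3 - <<'E'
from h import *
R=lambda i,s:cv2.resize(i,None,fx=s,fy=s,interpolation=cv2.INTER_CUBIC)
T=pose()
print(proj("side",T[:3,3]),proj("scene",T[:3,3]))
a=arm.grab_frame("side")[:,:,::-1];b=arm.grab_frame("scene")[:,:,::-1];w=arm.grab_frame("wrist")[:,:,::-1]
o=np.zeros((600,800,3),np.uint8)
o[:300,:400]=R(a[115:190,260:360],4); o[:300,400:]=R(b[240:315,145:245],4); o[300:,:400]=cv2.resize(w,(400,300))
cv2.imwrite("pics/c2.png",o)
E
```

```text
[308.89799283 140.27845243] [184.17423469 279.56066436]
```

View pics/c2.png

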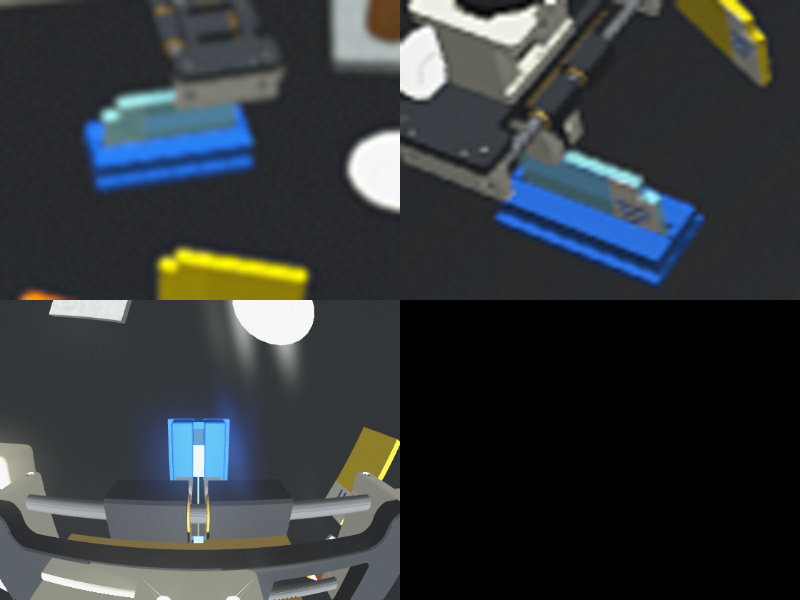

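```bash
python3 - <<'E'
from h import *
T=pose()
for z in (.003,.022): 
    p=(T@np.r_[0,0,z,1])[:3]; print(proj("side",p),proj("scene",p),proj("wrist",p,T))
b=arm.grab_frame("scene")[:,:,::-1];w=arm.grab_frame("wrist")[:,:,::-1]
o=np.zeros((600,800,3),np.uint8)
o[:,:400]=cv2.resize(b[255:300,170:200],(400,600),interpolation=cv2.INTER_CUBIC); o[:,400:]=cv2.resize(w[290:395,242:312],(400,600),interpolation=cv2.INTER_CUBIC)
cv2.imwrite("pics/c3.png",o)
E
```

```text
[308.86876719 140.94390735] [184.35404404 280.26678039] [275.12321672 248.52430703]
[308.66582409 145.1445118 ] [185.52160963 284.68742919] [275.24084367 236.78965753]
```

View pics/c3.png

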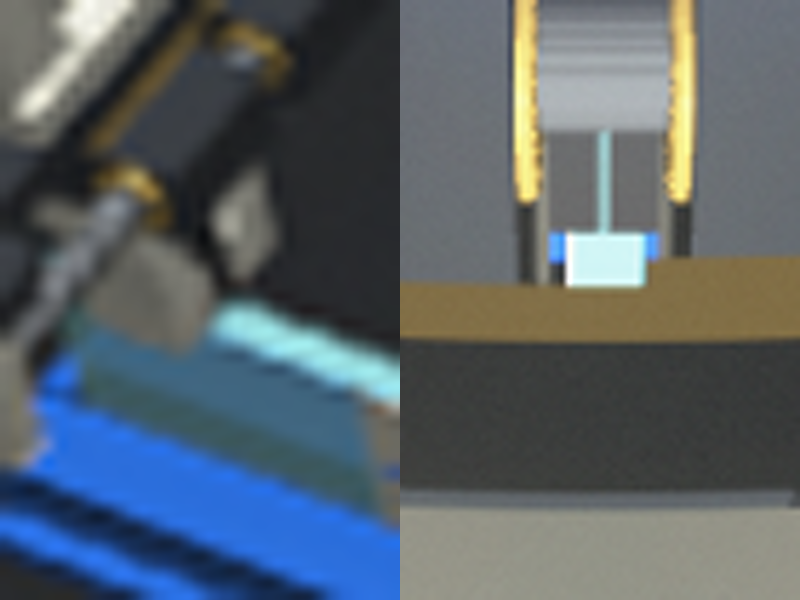

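```bash
python3 - <<'E'
from h import *
b=arm.grab_frame("side")[:,:,::-1];w=arm.grab_frame("wrist")[:,:,::-1]
o=np.zeros((600,800,3),np.uint8)
o[:,:400]=cv2.resize(b[115:160,290:320],(400,600),interpolation=cv2.INTER_CUBIC); o[:,400:]=cv2.resize(w[205:310,242:312],(400,600),interpolation=cv2.INTER_CUBIC)
cv2.imwrite("pics/c4.png",o)
E
```

```text
(no output)
```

View pics/c4.png

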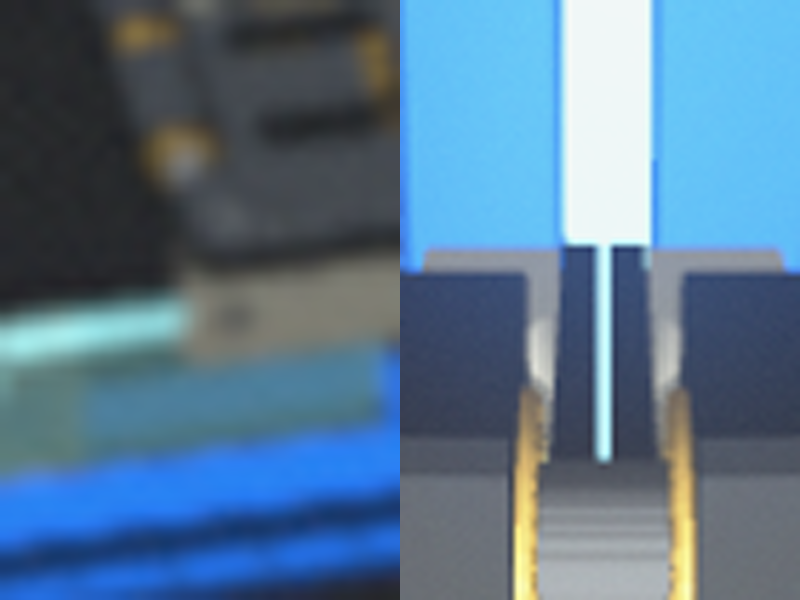

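>>> arm_command([
  [[0,0,0],[0,0,0],0.35],
  [[0,0,0],[0,0,0],0.35],
  [[0,0,0],[0,0,0],0.35],
  [[0,0,0],[0,0,0],0.35],
  [[0,0,0],[0,0,0],0.35],
  [[0,0,0],[0,0,0],0.35],
  [[0,0,8],[0,0,0],0.35],
  [[0,0,8],[0,0,0],0.35],
  [[0,0,8],[0,0,0],0.35],
  [[0,0,8],[0,0,0],0.35],
  [[0,0,0],[0,0,0],0],
  [[0,0,0],[0,0,0],0],
  [[0,0,0],[0,0,0],0],
  [[0,0,0],[0,0,0],0],
  [[0,0,0],[0,0,0],0],
  [[0,0,0],[0,0,0],0],
  [[0,0,0],[0,0,0],0],
], newtons=5)

```text
t: 5.73
eef_pos: [0.4179, -0.3473, 0.0248]
ee_rot: [-3.141, 0.001, -2.88]
force: [0.4, -0.3, 0.9]
width: 0.0082
```

```bash
python3 - <<'E'
from h import *
s=arm.get_state(); print({k:np.round(s[k],4) for k in ('t','q','eef_pos','ee_rot','force','moment','width')})
E
```

```text
{'t': np.float64(5.7333), 'q': array([-0.3326,  0.3416, -0.5067, -0.    , -0.7219, -0.977 ]), 'eef_pos': array([ 0.4179, -0.3473,  0.0248]), 'ee_rot': array([-3.1412e+00,  6.0000e-04, -2.8805e+00]), 'force': array([ 0.3573, -0.294 ,  0.9168]), 'moment': array([ 0.0739, -0.0258, -0.0192]), 'width': np.float64(0.0082)}
```

>>> arm_command([
  [[0,0,0],[0,0,0],0],
  [[0,0,0],[0,0,0],0],
  [[0,0,0],[0,0,0],0],
  [[0,0,-5],[0,0,0],0],
  [[0,0,-15],[0,0,0],0],
  [[0,0,-15],[0,0,0],0],
  [[0,0,-15],[0,0,0],0],
  [[0,0,-20],[0,0,0],0],
  [[0,0,-20],[0,0,0],0],
  [[-10,12,0],[0,0,0],0],
  [[-20,24,0],[0,0,0],0],
  [[-20,24,0],[0,0,0],0],
  [[-20,24,0],[0,0,0],0],
  [[-20,24,0],[0,0,0],0],
  [[-20,24,0],[0,0,0],0],
  [[-20,24,0],[0,0,0],0],
  [[-15,18,0],[0,0,0],0],
  [[-10,10,0],[0,0,0],0],
  [[0,0,0],[0,0,0],0],
], newtons=40)

```text
t: 7.32
eef_pos: [0.5211, -0.1275, 0.1147]
ee_rot: [-3.142, 0.0, -2.878]
force: [0.3, -0.7, -0.8]
width: 0.0081
```

>>> arm_command([
  [[0,0,0],[0,0,-3],0],
  [[0,0,0],[0,0,-6],0],
  [[0,0,0],[0,0,-6],0],
  [[0,0,0],[0,0,-6],0],
  [[0,0,0],[0,0,-6],0],
  [[0,0,0],[0,0,-6],0],
  [[0,0,0],[0,0,-6],0],
  [[0,0,0],[0,0,-6],0],
  [[0,0,0],[0,0,-6],0],
  [[0,0,0],[0,0,-6],0],
  [[0,0,0],[0,0,-3],0],
  [[0,0,0],[0,0,0],0],
  [[0,0,0],[0,0,0],0],
])

```text
t: 8.4
eef_pos: [0.5194, -0.1301, 0.1145]
ee_rot: [3.141, -0.0, -1.836]
force: [0.3, 0.5, -1.4]
width: 0.008
```

```bash
python3 - <<'E'
from h import *
s=arm.get_state(); print({k:np.round(s[k],4) for k in ('t','q','eef_pos','ee_rot','force','moment','width')})
T=pose(s); np.save("T2.npy",T)
w=arm.grab_frame("wrist")[:,:,::-1];a=arm.grab_frame("side")[:,:,::-1]; b=arm.grab_frame("scene")[:,:,::-1]
R=lambda i,s:cv2.resize(i,None,fx=s,fy=s,interpolation=cv2.INTER_CUBIC)
o=np.zeros((600,800,3),np.uint8)
o[:,:400]=R(w[120:420,177:377],2); o[:300,400:]=R(a[160:260,220:353],3)[:300,:400-1+0] if 0 else R(a[160:260,220:353],3.0)[:300,:399].repeat(1,1) if 0 else cv2.resize(a[160:260,220:353],(400,300),interpolation=cv2.INTER_CUBIC)
o[300:,400:]=cv2.resize(b[190:290,240:373],(400,300),interpolation=cv2.INTER_CUBIC)
cv2.imwrite("pics/c5.png",o)
print(at("side",231,154,0))
E
```

```text
{'t': np.float64(8.4), 'q': array([ 1.209e-01,  2.172e-01, -4.277e-01, -1.000e-04, -9.263e-01,
       -3.861e-01]), 'eef_pos': array([ 0.5194, -0.1301,  0.1145]), 'ee_rot': array([ 3.1412e+00, -1.0000e-04, -1.8361e+00]), 'force': array([ 0.3464,  0.5455, -1.3549]), 'moment': array([0.0049, 0.0922, 0.0198]), 'width': np.float64(0.008)}
[ 0.67685289 -0.32513463  0.        ]
```

View pics/c5.png

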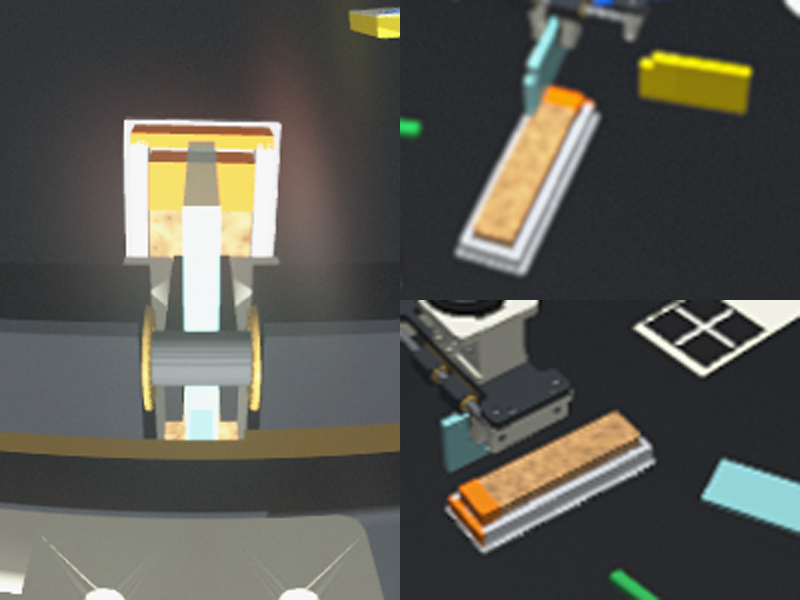

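```bash
python3 - <<'E'
from h import *
T=np.load("T2.npy"); N=lambda x,y,z:at("wrist",177+x/2,120+y/2,z,T)
yb=T[:3,0]*-1; c0=np.array([.5425,-.045,0])
for n,p in dict(bl=N(124,120,.006),br=N(281,122,.006),padL=N(149,207,.04),padR=N(252,207,.04),pad2L=N(149,160,.04),pad2R=N(252,160,.04),clr=N(202,142,.0978),clrb=N(202,142,.1)).items():
    print(n,p.round(4),"along/across mm",(1000*(p-c0)@yb).round(1),(1000*(p-c0)@T[:3,1]).round(1), "tool",(1000*T[:3,:3].T@(p-T[:3,3])).round(1))
E
```

```text
bl [ 0.547  -0.1572  0.006 ] along/across mm -107.1 -33.8 tool [ 18.9 -33.8 108.5]
br [ 0.4798 -0.138   0.006 ] along/across mm -106.2 36.1 tool [ 18.   36.1 108.5]
padL [ 0.542  -0.1258  0.04  ] along/across mm -78.1 -20.7 tool [-10.1 -20.7  74.5]
padR [ 0.5017 -0.1148  0.04  ] along/across mm -78.1 21.1 tool [-10.1  21.1  74.5]
pad2L [ 0.5364 -0.1447  0.04  ] along/across mm -97.8 -20.2 tool [  9.7 -20.2  74.5]
pad2R [ 0.497 -0.134  0.04 ] along/across mm -97.8 20.6 tool [ 9.6 20.6 74.5]
clr [ 0.5108 -0.1597  0.0978] along/across mm -119.0 0.5 tool [30.9  0.5 16.7]
clrb [ 0.5107 -0.1602  0.1   ] along/across mm -119.6 0.5 tool [31.4  0.5 14.5]
```

>>> arm_command([
  [[0,0,5],[0,0,0],0],
  [[0,0,10],[0,0,0],0],
  [[0,0,10],[0,0,0],0],
  [[0,0,10],[0,0,0],0],
  [[0,0,8],[0,0,0],0],
  [[0,0,5],[0,0,0],0],
  [[0,0,2],[0,0,0],0],
  [[0,0,0],[0,0,0],0],
])

```text
t: 9.22
eef_pos: [0.5195, -0.1295, 0.0638]
ee_rot: [3.14, -0.001, -1.833]
force: [0.5, -0.6, -0.5]
width: 0.0079
```

```bash
cat > f.py <<'E'
from h import *
F=[]
for i in range(10):
    arm.grab_frame("side"); s=arm.get_state(); F.append(np.r_[s['force'],s['moment'],s['eef_pos']])
F=np.array(F); print("t",s['t'],"mean",F.mean(0).round(4),"\nstd",F.std(0).round(3)[:3],"w",s['width'],"rot",s['ee_rot'].round(4),"q",s['q'].round(3))
E
python3 f.py
```

```text
t 9.7167 mean [-0.0823  0.1225 -1.203   0.0083  0.0877  0.0028  0.5201 -0.1294  0.0649] 
std [0.231 0.33  0.344] w 0.007872984220116572 rot [-3.1412e+00  2.0000e-04 -1.8333e+00] q [ 0.122  0.277 -0.484 -0.    -0.81  -0.385]
```

>>> arm_command([
  [[0,0,4],[0,0,0],0],
  [[0,0,3],[0,0,0],0],
  [[0,0,2],[0,0,0],0],
  [[0,0,2],[0,0,0],0],
  [[0,0,1],[0,0,0],0],
  [[0,0,0],[0,0,0],0],
])

```text
t: 10.22
eef_pos: [0.5198, -0.1295, 0.0524]
ee_rot: [3.141, -0.0, -1.833]
force: [-0.3, -0.3, 2.0]
width: 0.0074
```

```bash
python3 f.py
```

```text
t 10.7167 mean [-7.7570e-01  3.9500e-01  1.1884e+00  1.8550e-01  3.9510e-01  3.0000e-04
  5.1990e-01 -1.2950e-01  5.2600e-02] 
std [0.365 0.282 0.478] w 0.007807764369883456 rot [-3.1415  0.     -1.8333] q [ 0.122  0.293 -0.496 -0.    -0.781 -0.385]
```

>>> arm_command([
  [[0,0,1.5],[0,0,0],0],
  [[0,0,1],[0,0,0],0],
  [[0,0,0],[0,0,0],0],
  [[-1,0,0],[0,0,0],0],
  [[-2,0,0],[0,0,0],0],
  [[-3,0,0],[0,0,0],0],
  [[-4,0,0],[0,0,0],0],
  [[-4,0,0],[0,0,0],0],
  [[-4,0,0],[0,0,0],0],
  [[-4,0,0],[0,0,0],0],
])

```text
t: 11.55
eef_pos: [0.5257, -0.1077, 0.0501]
ee_rot: [-3.142, -0.0, -1.833]
force: [-1.3, -2.1, 1.5]
width: 0.0075
```

```bash
python3 f.py
```

```text
t 12.05 mean [ 4.1620e-01  1.9319e+00  2.2476e+00  7.8720e-01  2.6900e-02 -1.7000e-03
  5.2600e-01 -1.0770e-01  5.0100e-02] 
std [0.585 0.392 0.423] w 0.0076980905986681015 rot [-3.1410e+00  3.0000e-04 -1.8334e+00] q [ 0.162  0.298 -0.497 -0.    -0.776 -0.425]
```

>>> arm_command([
  [[-3,0,0],[0,0,0],0],
  [[-5,0,0],[0,0,0],0],
  [[-6,0,0],[0,0,0],0],
  [[-6,0,0],[0,0,0],0],
  [[-6,0,0],[0,0,0],0],
  [[-6,0,0],[0,0,0],0],
  [[-6,0,0],[0,0,0],0],
  [[-6,0,0],[0,0,0],0],
  [[-6,0,0],[0,0,0],0],
])

```text
t: 12.8
eef_pos: [0.5387, -0.0592, 0.05]
ee_rot: [3.142, -0.0, -1.833]
force: [-0.4, -2.1, 1.3]
width: 0.0078
```

>>> arm_command([
  [[-6,0,0],[0,0,0],0],
  [[-6,0,0],[0,0,0],0],
  [[-6,0,0],[0,0,0],0],
  [[-6,0,0],[0,0,0],0],
  [[-6,0,0],[0,0,0],0],
  [[-6,0,0],[0,0,0],0],
  [[-6,0,0],[0,0,0],0],
  [[-6,0,0],[0,0,0],0],
  [[-4,0,0],[0,0,0],0],
  [[-3,0,0],[0,0,0],0],
  [[0,0,0],[0,0,0],0],
])

```text
t: 13.72
eef_pos: [0.5531, -0.006, 0.0501]
ee_rot: [-3.141, 0.001, -1.833]
force: [-0.8, 2.4, 2.0]
width: 0.0076
```

```bash
python3 f.py
```

```text
t 14.2167 mean [ 0.3372  2.2134  2.1557  0.8068  0.0096 -0.0054  0.5532 -0.0065  0.0502] 
std [0.249 0.239 0.503] w 0.007710143763955992 rot [-3.1410e+00  4.0000e-04 -1.8333e+00] q [ 0.342  0.321 -0.461  0.    -0.789 -0.604]
```

>>> arm_command([
  [[0,0,-5],[0,0,0],0],
  [[0,0,-15],[0,0,0],0],
  [[0,0,-20],[0,0,0],0],
  [[0,0,-20],[0,0,0],0],
  [[0,0,-20],[0,0,0],0],
  [[0,0,-20],[0,0,0],0],
  [[-7,1,-9],[0,0,0],0],
  [[-14,2,-9],[0,0,0],0],
  [[-14,2,-9],[0,0,0],0],
  [[-14,2,-9],[0,0,0],0],
  [[-14,2,-9],[0,0,0],0],
  [[-14,2,-9],[0,0,0],0],
  [[-14,2,-9],[0,0,0],0],
  [[-14,2,-9],[0,0,0],0],
  [[-14,2,-9],[0,0,0],0],
  [[-14,2,-9],[0,0,0],0],
  [[-4,0,0],[0,0,0],0],
  [[0,0,0],[0,0,0],0],
])

```text
t: 15.72
eef_pos: [0.5705, 0.132, 0.2404]
ee_rot: [-3.141, 0.001, -1.832]
force: [-1.2, -0.6, -1.3]
width: 0.0082
```

>>> arm_command([
  [[0,0,0],[0,0,-3],0],
  [[0,0,0],[0,0,-6],0],
  [[0,0,0],[0,0,-6],0],
  [[0,0,0],[0,0,-6],0],
  [[0,0,0],[0,0,-6],0],
  [[0,0,0],[0,0,-6],0],
  [[0,0,0],[0,0,-6],0],
  [[0,0,0],[0,0,-6],0],
  [[0,0,0],[0,0,-6],0],
  [[0,0,0],[0,0,-6],0],
  [[0,0,0],[0,0,-6],0],
  [[0,0,0],[0,0,-6],0],
  [[0,0,0],[0,0,-6],0],
  [[0,0,0],[0,0,-6],0],
  [[0,0,0],[0,0,-6],0],
  [[0,0,0],[0,0,-6],0],
  [[0,0,0],[0,0,-2],0],
  [[0,0,0],[0,0,0],0],
])

```text
t: 17.22
eef_pos: [0.5697, 0.1298, 0.2395]
ee_rot: [3.141, 0.001, -0.174]
force: [-0.3, -0.3, -1.8]
width: 0.0078
```

>>> arm_command([
  [[0,0,0],[3,0,0],0],
  [[0,0,0],[5,0,0],0],
  [[0,0,0],[5,0,0],0],
  [[0,0,0],[5,0,0],0],
  [[0,0,0],[5,0,0],0],
  [[0,0,0],[5,0,0],0],
  [[0,0,0],[5,0,0],0],
  [[0,0,0],[5,0,0],0],
  [[0,0,0],[5,0,0],0],
  [[0,0,0],[2,0,0],0],
  [[0,0,0],[0,0,0],0],
  [[0,0,0],[0,0,0],0],
])

```text
t: 18.22
eef_pos: [0.5702, 0.1289, 0.2392]
ee_rot: [-2.358, 0.002, -0.179]
force: [0.4, -0.4, -1.1]
width: 0.0079
```

```bash
cat > g.py <<'E'
from h import *
s=arm.get_state(); print({k:np.round(s[k],4) for k in ('t','q','eef_pos','ee_rot','force','width')})
a=np.radians(79.6); xr=np.array([np.cos(a),np.sin(a),0]); ys=np.cross([0,0,1],xr); xs=(xr+[0,0,1])/2**.5; zs=np.cross(xs,ys)
Rg=np.c_[-ys,-xs,-zs]; L=np.array([-.0605,-.004,-.0132]); pg=np.array([.5245,.2485,.15])-Rg@L
T=pose(s); print("goal",pg,"tool delta mm",1000*T[:3,:3].T@(pg-T[:3,3]),"rotvec deg",np.degrees(Ro.from_matrix(T[:3,:3].T@Rg).as_rotvec()))
E
python3 g.py
```

```text
{'t': np.float64(18.2167), 'q': array([-0.0266,  0.2059, -0.0908, -0.8237, -1.258 ,  1.6784]), 'eef_pos': array([0.5702, 0.1289, 0.2392]), 'ee_rot': array([-2.3578,  0.0024, -0.1786]), 'force': array([ 0.3847, -0.4113, -1.0674]), 'width': np.float64(0.0079)}
goal [0.58518042 0.2439771  0.13783776] tool delta mm [ -5.44549933 -10.53888792 153.60067018] rotvec deg [0.09465739 0.21583605 0.0178964 ]
```

>>> arm_command([
  [[0,0,8],[0,0,0],0],
  [[-0.5,-1,15],[0,0,0],0],
  [[-0.5,-1,15],[0,0,0],0],
  [[-0.5,-1,15],[0,0,0],0],
  [[-0.5,-1,15],[0,0,0],0],
  [[-0.5,-1,15],[0,0,0],0],
  [[-0.5,-1,15],[0,0,0],0],
  [[-0.5,-1,15],[0,0,0],0],
  [[-0.5,-1,15],[0,0,0],0],
  [[-0.5,-1,12],[0,0,0],0],
  [[-0.5,-1,9],[0,0,0],0],
  [[-0.5,-1,5],[0,0,0],0],
  [[0,0,0],[0,0,0],0],
  [[0,0,0],[0,0,0],0],
])

```text
t: 19.38
eef_pos: [0.5851, 0.2463, 0.139]
ee_rot: [-2.356, -0.0, -0.175]
force: [-0.7, 0.5, -1.5]
width: 0.0076
```

```bash
python3 g.py; python3 - <<'E'
from h import *
T=pose(); np.save("T3.npy",T)
w=arm.grab_frame("wrist")[:,:,::-1];a=arm.grab_frame("side")[:,:,::-1]; b=arm.grab_frame("scene")[:,:,::-1]
o=np.zeros((600,800,3),np.uint8)
o[:300,:400]=cv2.resize(w,(400,300)); o[:300,400:]=cv2.resize(a[260:400,190:377],(400,300),interpolation=cv2.INTER_CUBIC)
o[300:,:]=cv2.resize(b[100:220,240:560],(800,300),interpolation=cv2.INTER_CUBIC)
cv2.imwrite("pics/c6.png",o)
E
```

```text
{'t': np.float64(19.3833), 'q': array([ 0.1681,  0.3178, -0.1747, -0.9163, -0.9955,  1.72  ]), 'eef_pos': array([0.5851, 0.2463, 0.139 ]), 'ee_rot': array([-2.3565e+00, -2.0000e-04, -1.7490e-01]), 'force': array([-0.6974,  0.4545, -1.5309]), 'width': np.float64(0.0076)}
goal [0.58518042 0.2439771  0.13783776] tool delta mm [ 0.49599855  2.37840323 -0.77294064] rotvec deg [0.01613805 0.26095066 0.27490302]
```

View pics/c6.png

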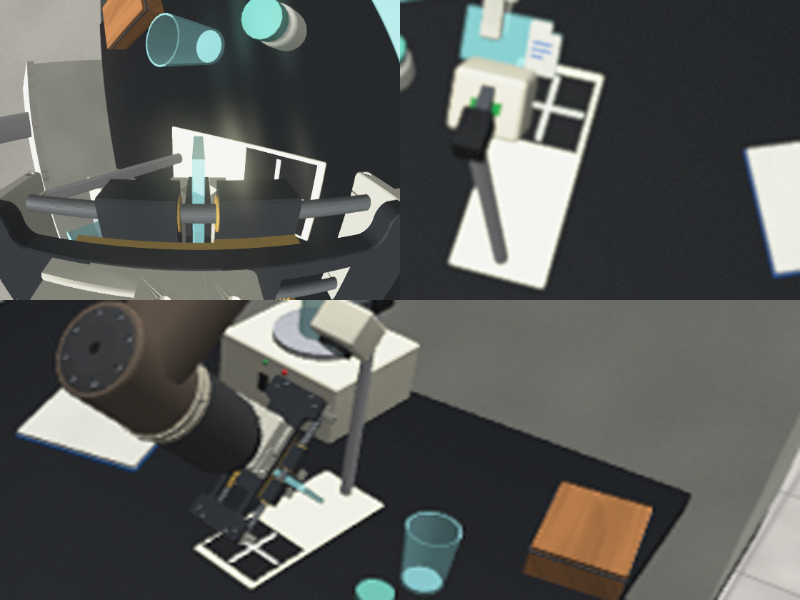

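```bash
python3 - <<'E'
from h import *
T=np.load("T3.npy"); c=lambda p:((proj("side",p)-[190,260])*[400/187,300/140]+[400,0]).round(1)
P=lambda y,z:(T@np.r_[-.023-y,-.004,-.0132-z,1])[:3]
print("label mid",c(P(.0375,0)),P(.0375,0).round(4)); 
for n,y,z in [("bot frost end",.055,-.03),("bot frost start",.02,-.03),("end below notch",.055,.018),("notch in",.043,.018),("notch top",.043,.03),("frost start top",.02,.03),("clear top",-.055,.03),("clear bot",-.055,-.03)]: print(n,c(P(y,z)))
a=arm.grab_frame("side")[:,:,::-1]; cv2.imwrite("pics/c7.png",cv2.resize(a[260:350,205:295],(600,600),interpolation=cv2.INTER_CUBIC))
d=lambda p:((proj("side",p)-[205,260])*600/90+[3,3]).round(0)
for y,z in [(.0375,0),(.055,-.03),(.02,-.03),(.055,.018),(.043,.018),(.043,.03),(.02,.03),(-.055,.03),(-.055,-.03)]: print((y,z),d(P(y,z)))
print("cross",d([.5245,.2485,.006]))
a=np.radians(79.6);X=np.array([np.cos(a),np.sin(a),0]);Y=np.array([-X[1],X[0],0]);o=np.array([.5245,.2485,.006])
for x,y in[(-.06,.055),(-.06,-.055),(.21,.055),(.21,-.055)]: print(x,y,(proj("side",o+x*X+y*Y)).round(1))
E
```

```text
label mid [543.1  49. ] [0.5244 0.2504 0.1511]
bot frost end [553.9  78.1]
bot frost start [523.9  71.4]
end below notch [560.8  36.8]
notch in [550.5  34.6]
notch top [552.2  24.2]
frost start top [532.3  19.9]
clear top [468.5   6.3]
clear bot [460.6  57.4]
(0.0375, 0) [349. 156.]
(0.055, -0.03) [383. 246.]
(0.02, -0.03) [289. 225.]
(0.055, 0.018) [404. 117.]
(0.043, 0.018) [372. 110.]
(0.043, 0.03) [377.  78.]
(0.02, 0.03) [315.  65.]
(-0.055, 0.03) [117.  23.]
(-0.055, -0.03) [ 92. 181.]
cross [366. 339.]
-0.06 0.055 [285.4 295.2]
-0.06 -0.055 [246.1 286.4]
0.21 0.055 [257.5 394.3]
0.21 -0.055 [213.2 382.7]
```

View pics/c7.png

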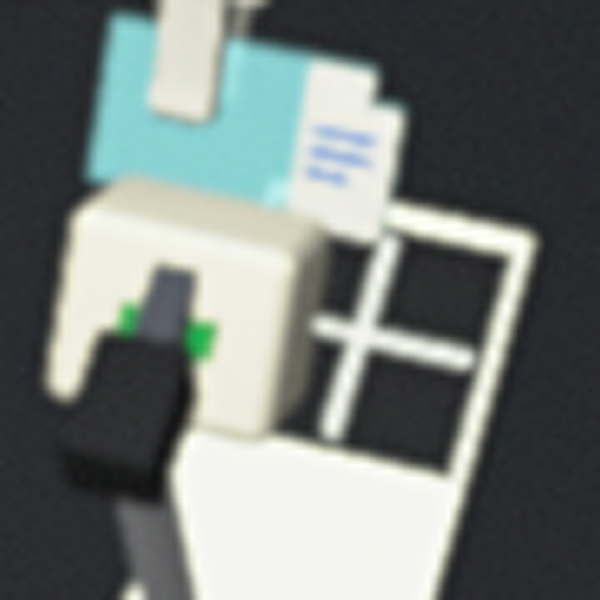

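```bash
python3 - <<'E'
from h import *
T=np.load("T3.npy")
p=at("wrist",325*1.4,162*1.4,.006,T); q=at("wrist",173*1.4,127*1.4,.006,T); print(p,q,np.linalg.norm(p-q),np.degrees(np.arctan2(*(q-p)[1::-1])))
a=np.radians(79.6);X=np.array([np.cos(a),np.sin(a),0]);Y=np.array([-X[1],X[0],0]);o=np.array([.5245,.2485,.006])
print(o-.06*X-.055*Y,o+.21*X-.055*Y)
print("cross est",p+.06*X+.055*Y,q-.21*X+.055*Y)
E
```

```text
[0.57095287 0.18153655 0.006     ] [0.61749307 0.44259967 0.006     ] 0.26517907370497457 79.89196566521387
[0.56776528 0.17955716 0.006     ] [0.61650545 0.44512146 0.006     ]
cross est [0.52768759 0.25047939 0.006     ] [0.52548761 0.24597821 0.006     ]
```

>>> arm_command([
  [[1,1.5,0],[0,0,0],0],
  [[0,0,0],[0,0,0],0],
  [[0,0,0],[0,0,0],0],
  [[0,0,0],[0,0,0],0],
])

```text
t: 19.92
eef_pos: [0.5859, 0.2449, 0.138]
ee_rot: [-2.356, -0.0, -0.176]
force: [-0.5, 0.8, -1.6]
width: 0.0078
```

```bash
python3 g.py; python3 f.py; python3 -c "
from station import arm
print(arm.job_done())"
```

```text
{'t': np.float64(19.9167), 'q': array([ 0.165 ,  0.3203, -0.1739, -0.9173, -0.9964,  1.7233]), 'eef_pos': array([0.5859, 0.2449, 0.138 ]), 'ee_rot': array([-2.3561e+00, -1.0000e-04, -1.7560e-01]), 'force': array([-0.4774,  0.8361, -1.5734]), 'width': np.float64(0.0078)}
goal [0.58518042 0.2439771  0.13783776] tool delta mm [-0.53649986  0.81317623 -0.64490876] rotvec deg [-0.00464046  0.23697294  0.24245894]
t 20.4167 mean [-0.1937 -0.0388 -1.6904 -2.7774  0.5992 -0.0198  0.5858  0.2451  0.1379] 
std [0.434 0.812 0.611] w 0.007712576337341396 rot [-2.3562 -0.     -0.1752] q [ 0.165  0.32  -0.174 -0.917 -0.996  1.723]
the job is handed in; nothing more can be done
None
```

The slide was blotted from the orange end to the far end and is now held at the label reader. I handed the job in at about 20.4 s of the 56 s allowed.

**Grasp:** My first close missed: the gripper shut on nothing (0.4 mm). The fingertips sit about 34 mm further back than the text says, so they were just above the slide. I opened, went 32 mm lower and gripped the clear part. The opening then read about 8 mm throughout, with a 40 N grip.

**Blotting:** The slide's centre travelled about 128 mm, from roughly 63 mm before to 64 mm beyond the pad's centre. Net force was about 3.4 N near the start and at the end, and the tool height held within about 0.2 mm. That puts the pad about 6.7 mm down of its 14 mm.

**Presentation:**
- **Slant and height:** The slant is 45.0°, and the middle of the label is about 15 cm above the cross.
- **Squareness:** The slide is within about 0.5° of square to the reader.
- **Frosting:** The last side view, taken before a final move of about 2 mm, showed the frosting uncovered and the notched edge uppermost.

**Checks that disagreed:**
- **Label position:** That side view put the label about 3 mm off, mainly across the bench, from where the arm's own pose put it. I made the final move as a compromise and took no picture after it.
- **Cross position:** Estimates of the cross from the side and wrist cameras differed by 1–3 mm.

I did nothing with the other objects and noticed none of them disturbed, but took no dedicated last picture of them.

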